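Clamp a flask shell by hand in an insulated V-block for tack welding

ROBOT

A 6-joint arm with a two-finger parallel gripper is mounted at the origin on the work surface. World frame = base frame: x ahead of the robot, y to its left, z up, the work surface at z = 0. Lengths are in mm, angles in rad, forces in N, time in s.
With the tool pointing down it reaches from about 275 to 750 mm from the base axis. Payload 10.2 kg.
Tool frame: the origin (TCP) lies at the very end of the fingers, on their centre line; the grasp point (between the pads) lies 19 mm behind it; z points along the fingers, y is the line along which they close (so a half turn about z gives the same grasp; the last joint's range is limited). The gripper opens to 85 mm and grips with 20 to 120 N. Pads are 22 mm wide; open, the fingers measure 114 mm over their backs; the gripper's body (76 mm by 85 mm) begins 54 mm behind the grasp point. The pads swing forward as they close: fully open they stand 13 mm farther back than shut.
Start: joints at [1.109, 0.313, 1.498, -0, 1.331, -0.223], TCP at [124.194, 510.105, 231.294] pointing down, gripper open.
Joint ranges: [-2.94, 2.94], [-0.97, 2.17], [0.19, 2.56], [-1.23, 4.37], [0.02, 3.11], [-2.88, 2.88]. Speed limits (rad/s): [2.39, 2.39, 3.01, 3.14, 3.14, 3.14].

INTERFACE

Orientations are given as a unit quaternion [w, x, y, z].
In Python, from rig import * gives the robot as it stands. The module is installed in compiled form; this text tells all that it offers.
- The arm moves only by the shell command python3 -m crank 'ROWS' [FORCE]. ROWS is JSON, a list that holds one entry, the list of rows, each a list of 7 numbers: the shift along the tool's x, y, z in units of 25 mm (1.0 is 25 mm), then the turn, a rotation vector about the tool's x, y, z in units of 8 degrees (1.0 is 8 degrees), then the finger opening in mm, from 0 to 85.4. A call has exactly 8 rows; each row shifts and turns the commanded pose from where the row before left it, along the tool's axes as they then stand; what a row does not reach is not made up. A row lasts 1/10 s, in which the tool goes at most 50 mm and 8.59 degrees, less where a joint would pass 70% of its speed; a pose out of reach is approached as far as the arm can. A call is refused whole if a number of a shift passes 1 or a number of a turn 1, either way. A call with a gripper value outside its range is refused whole. The fingers move at their own pace and stop on an object; FORCE is the grip in N (left out, the last holds). Time passes only in rows, so rows that do not move let the fingers close, or fill a call up. It gives the time, the measured TCP pose, the force, the opening and the grip force at its end, in the units of the state.
- sense(): the state, without advancing time (a new reading comes with each control period).
- capture(name): name is "scene" or "top"; returns the picture (480x640x3 uint8, blue, green, red); there is no depth.
- camera_model(name): a dict with "fx", "fy", "cx", "cy" (pixels), "k1" (the pictures are not rectified: a ray, as slopes to the right and down, at radius r is drawn at 1 + k1 r^2 times it, then the intrinsics apply), "world_from_camera" (4x4, takes a point from camera to world coordinates). Camera axes: x right, y up, looking along -z (the intrinsics and any distortion apply to the point x, -y, -z); pixel columns grow to the right and rows downward; lengths in mm; the calibration is good to about 2 mm. A picture is of the moment at which its call begins. camera_model takes no time and is no camera call.
- finish_job(): hands the job in; it is judged then, once.
The state is a dict: "time_s": time; "joints": joint angles; "dq": joint speeds; "tau": joint torques, N m; "eef_pos": TCP position; "ee_rot": TCP orientation; "force": force on the tool from outside, world axes, zero at the start; "wrist_torque": the same for the moment, N m; "grip_width": opening from 0.0 (shut) to 1.0 (fully open); "grip_force": force on a finger pad.
Only numpy, scipy, OpenCV 4.12 (cv2) and the standard library are available. Lean on these libraries where they do the work, as an engineer would, in place of code of your own. Each camera call takes 0.05 s, during which the arm holds its last target. There are 200 camera calls.

TASK

Set up the welding bed: lay the orange insulating sheet flat inside the yellow outline on the dark bed plate and let go of it, then stand the V-block wholly on the middle of the sheet, V upwards and running along the sheet's length, and let go of it too. Then lay the steel flask shell lengthwise in the V, its straight barrel centred on the block, and press it down steadily with about 20 N so that it bears on both flanks of the V; finish while still holding it pressed like this, with the gripper off the block. Leave the lids and the wrench where they are and never press the shell into the V with more than about 50 N.

Things in the scene. Friction and masses are not known exactly. Their poses are not given: they have to be found in the camera images.
- bed: dark steel bed plate fixed on the table, 170 (x) x 150 (y) x 25 mm high, with a thin painted yellow outline (inside 118 x 80 mm, sides parallel to the plate's) in the middle of its top. Origin: centre of its underside; top 25 mm above it. The sheet's long side belongs along x.
- sheet: orange rigid insulating sheet, 110 (x) x 70 (y) x 8 mm thick, 110 g, lying flat and loose on the table at the start. Origin: centre of its underside; z is up. Can be gripped across its 70 mm width.
- vblock: loose blue-painted V-block with bare steel flanks, 70 mm long (x) x 50 mm wide (y) x 38 mm high, about 480 g, on the table at the start. Origin: centre of its underside. A 90 degree V groove runs along x in its top: bottom 18 mm above the origin, 40 mm wide at the top, 5 mm flat lands beside it. Grip it across its 50 mm width. The seated shell's axis lies 52 mm above this origin.
- face_a: the V-block's +y flank (part of the block), 70 mm long, 28 mm wide, sloping 45 degrees. Origin: middle of the sloping surface.
- face_b: the V-block's -y flank (part of the block), like the other. Origin: middle of the sloping surface.
- shell: closed steel flask shell lying on a plywood cradle at the start: straight barrel of diameter 48 mm and 120 mm length, with a tapered neck (28 mm long, down to 30 mm diameter) at its +x end; about 250 g. Origin: on the axis at mid-length of the straight barrel; x along the axis towards the neck. Either way round in the V is fine. Can be gripped across the barrel from above.
- cradle: fixed plywood cradle on which the shell starts, base 130 (x) x 64 (y) x 10 mm with two wooden saddles up to 31 mm high; the shell's axis lies along x, 41 mm above the origin (centre of the underside).
- lids: bystander: a stack of three steel flask lids, 72 mm diameter, 23 mm high (one loose body). Origin: centre of its underside.
- onelid: bystander: a single steel lid, 72 mm diameter, 9 mm high. Origin: centre of its underside.
- wrench: bystander: a 160 mm open-ended wrench lying flat on the table, on the far side. Origin at its middle, underside.
Not all that is in view belongs to the job. There is more than one size of the sheet; the job needs the middle-sized.

How it is judged (in metres and radians):
On the way, in this order (a step that is already met when the one before it is completed fails the run):
1. the sheet lies flat inside the outline on the bed plate, released (x of sheet in the frame of bed between -0.015 and 0.015 m and y of sheet in the frame of bed between -0.015 and 0.015 m and z of sheet in the frame of bed between 0.0225 and 0.0275 m and angle between the x axis of sheet and the x axis of bed, either way round below 0.15 rad and angle between the z axis of sheet and the z axis of bed, either way round below 0.05 rad and contact force between the fingers and sheet below 0.05 N and linear speed of sheet below 0.02 m/s), for 0.2 s.
2. the V-block stands on the sheet, released (x of sheet in the frame of bed between -0.018 and 0.018 m and y of sheet in the frame of bed between -0.018 and 0.018 m and z of sheet in the frame of bed between 0.0225 and 0.0275 m and angle between the x axis of sheet and the x axis of bed, either way round below 0.15 rad and angle between the z axis of sheet and the z axis of bed, either way round below 0.05 rad and x of vblock in the frame of sheet between -0.018 and 0.018 m and y of vblock in the frame of sheet between -0.01 and 0.01 m and z of vblock in the frame of sheet between 0.0055 and 0.0105 m and angle between the x axis of vblock and the x axis of sheet, either way round below 0.15 rad and angle between vblock's own z axis and vertical below 0.06 rad and contact force between the fingers and vblock below 0.05 N and linear speed of vblock below 0.02 m/s), for 0.2 s.
At the end, for the whole second after the job is handed in: Sheet flat, square, centred on the bed within 18 mm; block upright on it within 11 mm across, 20 mm along, 0.15 rad; shell in the V within 2.5 mm and 0.05 rad, centred within 20 mm; over 4 N on each flank; fingers still on the shell (over 3 N), at rest, robot off the block (x of sheet in the frame of bed between -0.018 and 0.018 m and y of sheet in the frame of bed between -0.018 and 0.018 m and z of sheet in the frame of bed between 0.0225 and 0.0275 m and angle between the x axis of sheet and the x axis of bed, either way round below 0.15 rad and angle between the z axis of sheet and the z axis of bed, either way round below 0.05 rad and x of vblock in the frame of sheet between -0.02 and 0.02 m and y of vblock in the frame of sheet between -0.011 and 0.011 m and z of vblock in the frame of sheet between 0.0055 and 0.0105 m and angle between the x axis of vblock and the x axis of sheet, either way round below 0.15 rad and angle between vblock's own z axis and vertical below 0.06 rad and x of shell in the frame of vblock between -0.02 and 0.02 m and y of shell in the frame of vblock between -0.0025 and 0.0025 m and z of shell in the frame of vblock between 0.0494 and 0.0544 m and angle between the x axis of shell and the x axis of vblock, either way round below 0.05 rad and contact force between shell and face_a above 4 N and contact force between shell and face_b above 4 N and contact force between the fingers and shell above 3 N and contact force between each of the fingers, the arm and vblock below 0.05 N and linear speed of shell below 0.01 m/s); the arm keeps its last pose, push and grip.
It fails at once if a bystander is moved by more than 20 mm (distance of any of lids, onelid, wrench from where it was at the start of the episode above 0.02 m).
It fails at once if the shell is pressed on a flank with more than 60 N (contact force between shell and face_a above 60 N or contact force between shell and face_b above 60 N).
It also fails if it takes over 72 s, if anything falls off the work surface, if the arm or the gripper's body presses on something with over 40 N, if the wrist force passes 120 N, or if a joint passes its speed limit or range.

## Working session

There is one attempt and no reset: what is moved stays moved. The work goes in short steps, Python scripts to look and compute and a shell command to move; the robot and the scene stay as the last step left them, time stands still between calls to the robot, and variables do not carry over. Pictures are saved under pics/ and viewed, at most 10 in all, crops included, and the job is handed in when it is done.

```bash
mkdir -p pics; python3 - <<'E'
from rig import *
import cv2
for n in("scene","top"):
    cv2.imwrite(f"pics/{n}0.png",capture(n)); m=camera_model(n); print(n,m)
s=sense();print({k:s[k] for k in("time_s","eef_pos","ee_rot","force","grip_width")})
E
```

```text
scene {'fx': 451.87654676352685, 'fy': 451.87654676352685, 'cx': 319.5518917495916, 'cy': 237.45730401974714, 'k1': -0.022080934185560296, 'world_from_camera': array([[-7.86468397e-01, -5.00244726e-01,  3.62246705e-01,
         8.37080059e+02],
       [ 6.17492416e-01, -6.49253572e-01,  4.44041569e-01,
         4.23315913e+02],
       [ 1.30605144e-02,  5.72909254e-01,  8.19514740e-01,
         8.12665215e+02],
       [ 0.00000000e+00,  0.00000000e+00,  0.00000000e+00,
         1.00000000e+00]])}
top {'fx': 524.1164596882417, 'fy': 524.1164596882417, 'cx': 317.0457347070168, 'cy': 237.9344827984928, 'k1': -0.14717180099272537, 'world_from_camera': array([[ 1.62121796e-02,  9.87547507e-01, -1.56483506e-01,
         3.23001886e+02],
       [-9.99862633e-01,  1.65517999e-02,  8.67415061e-04,
        -3.30236776e+00],
       [ 3.44669725e-03,  1.56447948e-01,  9.87680191e-01,
         1.24921041e+03],
       [ 0.00000000e+00,  0.00000000e+00,  0.00000000e+00,
         1.00000000e+00]])}
{'time_s': 0.1, 'eef_pos': array([124.10517461, 509.89269822, 230.79758606]), 'ee_rot': array([-1.82672686e-04,  1.19144702e-01,  9.92876740e-01, -5.33854823e-04]), 'force': array([-0.5382155 ,  0.46853863, -0.26230613]), 'grip_width': 1.001945579338317}
```

View pics/scene0.png

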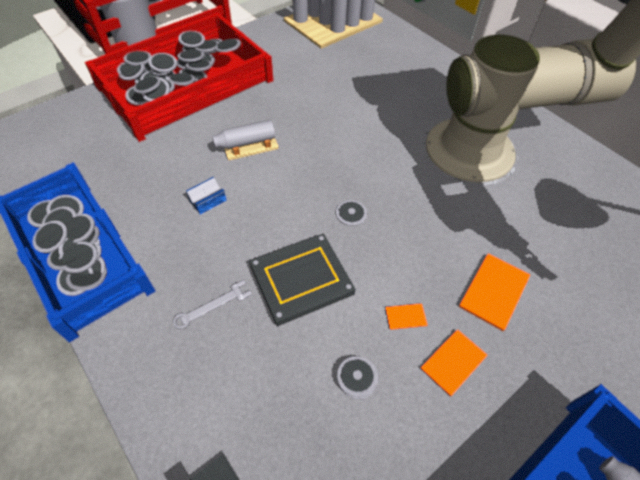

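View pics/top0.png

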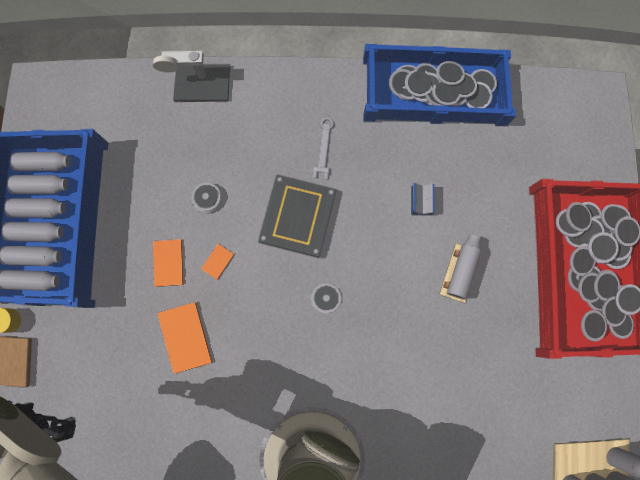

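The `scene` view shows everything from the left. In `top`, the sheet candidates are three orange sheets: large (185,338), middle (168,262) and small (217,261). By description I choose (168,262). The bed is at (300,216), the V-block at (423,199), the shell on its cradle at (467,267) with the neck up-right, the lids at (207,197) and (326,298), and the wrench at (324,148).

```bash
cat > h.py <<'E'
import cv2, numpy as np
from rig import *
def ray(n,uv):
    m=camera_model(n); K=np.array([[m["fx"],0,m["cx"]],[0,m["fy"],m["cy"]],[0,0,1]])
    p=cv2.undistortPoints(np.float64(uv).reshape(-1,1,2),K,np.array([m["k1"],0,0,0]))[:,0]
    T=m["world_from_camera"]; d=np.c_[p[:,0],-p[:,1],-np.ones(len(p))]@T[:3,:3].T
    return T[:3,3],d
def plane(n,uv,z):
    o,d=ray(n,uv); return o+d*((z-o[2])/d[:,2])[:,None]
def tri(uvs,uvt):
    a,d=ray("scene",uvs); b,e=ray("top",uvt); out=[]
    for d1,e1 in zip(d,e):
        s=np.linalg.lstsq(np.c_[d1,-e1],b-a,rcond=None)[0]
        P,Q=a+s[0]*d1,b+s[1]*e1; out.append([*(P+Q)/2,np.linalg.norm(P-Q)])
    return np.array(out)
def blobs(img,lo,hi,amin=60,roi=None):
    m=cv2.inRange(cv2.cvtColor(img,cv2.COLOR_BGR2HSV),lo,hi)
    if roi: k=np.zeros_like(m); x0,y0,x1,y1=roi; k[y0:y1,x0:x1]=255; m&=k
    c,_=cv2.findContours(m,cv2.RETR_EXTERNAL,cv2.CHAIN_APPROX_NONE)
    return [q for q in c if cv2.contourArea(q)>amin]
def rect(n,c,z):
    P=plane(n,c[:,0].astype(float),z)[:,:2].astype(np.float32); r=cv2.minAreaRect(P)
    (cx,cy),(w,h),a=r
    if w<h: w,h,a=h,w,a+90
    return np.round([cx,cy,w,h,(a+90)%180-90],1)
def cen(c):
    M=cv2.moments(c); return [M["m10"]/M["m00"],M["m01"]/M["m00"]]
E
python3 - <<'E'
from h import *
I={n:cv2.imread(f"pics/{n}0.png") for n in("scene","top")}
OR=((5,150,120),(18,255,255)); YE=((19,90,90),(32,255,255))
cs={}
for n in I:
    for c in blobs(I[n],*OR):
        print(n,"orange",np.round(cen(c)),rect(n,c,8)); 
        cs[n,round(rect(n,c,8)[2]/35)]=cen(c)
    for c in blobs(I[n],*YE,roi=(240,170,350,310)): print(n,"yel",np.round(cen(c),1),rect(n,c,25)); cs[n,"y"]=cen(c)
for k in (2,3,4,"y"):
    if ("scene",k) in cs and ("top",k) in cs: print(k,tri([cs["scene",k]],[cs["top",k]]).round(1))
a=cv2.resize(I["top"][175:235,385:465],None,fx=5,fy=5,interpolation=2); b=cv2.resize(I["scene"][170:220,170:250],None,fx=5,fy=5,interpolation=2)
c=cv2.resize(I["top"][225:310,430:510],None,fx=5,fy=5,interpolation=2)[:300]; 
c=cv2.resize(I["top"][230:305,140:240],None,fx=4,fy=4,interpolation=2);d=cv2.resize(I["top"][228:308,434:500],None,fx=3.5,fy=3.5,interpolation=2)
W=np.zeros((590,800,3),np.uint8);W[:300,:400]=a;W[:250,400:]=b;W[300:590,:400]=c[:290];W[300:580,420:651]=d
cv2.imwrite("pics/crop1.png",W)
E
```

```text
scene orange [453. 362.] [457.2 355.2 110.6  70.6   5. ]
scene orange [406. 316.] [463.6 235.7  73.7  47.1 -31.9]
scene orange [495. 291.] [279.5 306.1 151.2  95.4  18. ]
scene yel [300.6 274.7] [573.7  44.  130.7  93.4 -13.4]
top orange [184. 338.] [276.9 305.9 146.9  93.5  18. ]
top orange [217. 261.] [459.7 233.8  71.5  45.5 -31.8]
top orange [167. 263.] [454.  355.1 108.2  68.9   4.9]
top yel [297.  214.7] [572.7  44.2 128.2  90.3 -13.4]
2 [[460.3 234.8   0.7   0.9]]
3 [[454.8 356.2   0.    1.8]]
4 [[276.4 307.3  -0.9   1.2]]
y [[573.6  43.8  21.    1.8]]
```

View pics/crop1.png

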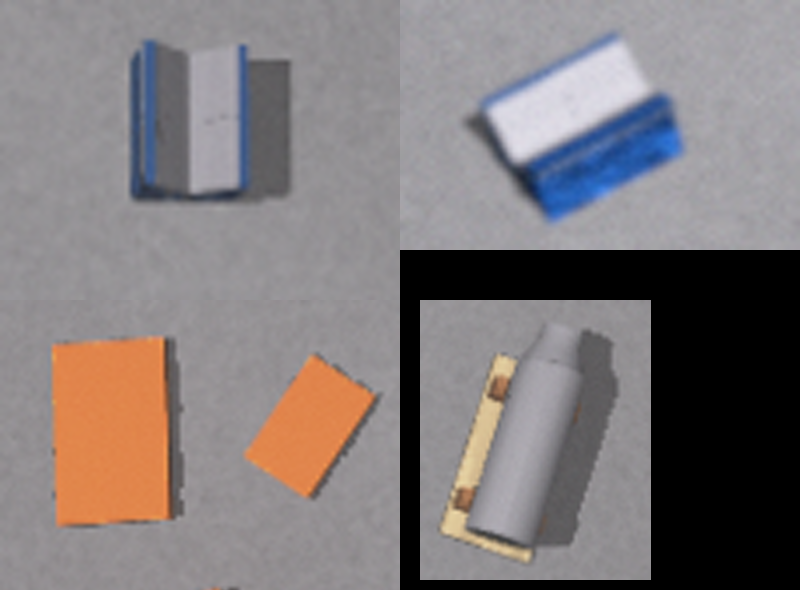

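The crop confirms the choice: the sheet at (168,262) measures 110x70 mm, and the one beside it measures 73x47. The V-block is V upwards, with its groove along the image's vertical. The shell lies on the cradle with its neck towards the top right.

```bash
python3 - <<'E'
from h import *
np.set_printoptions(suppress=True,precision=1)
I=cv2.imread("pics/scene0.png")
t=np.array([[146,41],[248,45],[245,188],[148,184]])/5+[385,175]
s=(np.array([[668,95],[530,165],[482,100],[618,35]])-[400,0])/5+[170,170]
for r in range(4):
    q=tri(np.roll(s,r,0),t)
    if q[:,3].max()<8: print("vb tri",r,q, q.mean(0))
for n,p in(("top",t),("scene",s)):
    P=plane(n,p,38); print(n,P.mean(0),cv2.minAreaRect(P[:,:2].astype(np.float32)))
b=np.array([[468,527],[535,545],[524,358],[583,372]])-[420,300]; b=b/3.5+[434,228]
P=plane("top",b,41); print(P); A,B=(P[0]+P[1])/2,(P[2]+P[3])/2
print("shell mid",(A+B)/2,np.linalg.norm(B-A),np.degrees(np.arctan2(*(B-A)[1::-1])))
cv2.imwrite("pics/crop2.png",cv2.resize(I[110:170,200:290],None,fx=8,fy=8,interpolation=2))
E
```

```text
vb tri 3 [[ 652.5 -235.7   37.1    1.4]
 [ 651.2 -285.1   35.     0.9]
 [ 581.6 -282.6   33.8    0.3]
 [ 582.5 -235.7   35.     0.8]] [ 617.  -259.7   35.2    0.9]
top [ 616.1 -259.    38. ] ((616.0787353515625, -259.29498291015625), (49.5854377746582, 70.3057861328125), 89.06873321533203)
scene [ 617.9 -257.5   38. ] ((617.798583984375, -257.7309875488281), (46.493568420410156, 69.38562774658203), 88.34834289550781)
[[ 390.4 -310.    41. ]
 [ 378.7 -355.3   41. ]
 [ 504.4 -350.6   41. ]
 [ 495.4 -391.3   41. ]]
shell mid [ 442.2 -351.8   41. ] 121.56582746719673 -18.382577883557605
```

View pics/crop2.png

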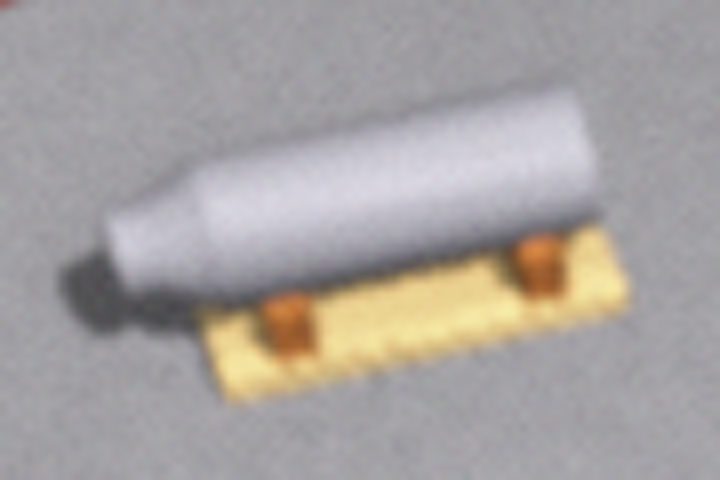

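```bash
cat >> h.py <<'E'
from scipy.spatial.transform import Rotation as R
def go(x,y,z,yaw):
    """rows needed: turn about tool z first, then shifts (units) in the turned frame; also level error"""
    s=sense(); q=np.array(s["ee_rot"]); M=R.from_quat(q,scalar_first=True).as_matrix()
    yw=np.degrees(np.arctan2(M[1,1],M[0,1])); dt=(yaw-yw+90)%180-90; a=np.radians(yw+dt)
    d=np.array([x,y,z])-s["eef_pos"]; Y=np.array([np.cos(a),np.sin(a)]); X=np.array([-np.sin(a),np.cos(a)])
    print("t %.2f pos %s yaw %.2f tilt x,y %.2f %.2f F %s w %.1f g %.1f"%(s["time_s"],s["eef_pos"].round(1),yw,*np.degrees(M[:2,2]),np.round(s["force"],1),s["grip_width"]*85.4,s["grip_force"]))
    print("TURN %.2f  SHIFT %.2f %.2f %.2f"%(-dt/8,d[:2]@X/25,d[:2]@Y/25,-d[2]/25))
E
python3 - <<'E'
from h import *
np.set_printoptions(suppress=True,precision=1)
q=tri([[273,128.75],[225,138.75]],[[457.1,295.4],[472,246.6]]);print(q,q.mean(0),np.degrees(np.arctan2(*(q[1]-q[0])[1::-1])))
go(455.3,355.2,100,95)
E
```

```text
[[ 383.2 -331.2   38.8    4.2]
 [ 498.6 -369.3   42.     2.8]] [ 440.9 -350.3   40.4    3.5] -18.26307163233423
t 0.10 pos [124.1 509.9 230.8] yaw 76.31 tilt x,y -0.03 -0.06 F [-0.5  0.5 -0.3] w 85.6 g 0.0
TURN -2.34  SHIFT -12.66 -7.32 5.23
```

```bash
python3 -m crank '[[[0,0,0.4,0,0,-0.78,80],[0,0,0.4,0,0,-0.78,80],[0,0,0.4,0,0,-0.78,80],[-1,-0.55,0,0,0,0,80],[-1,-0.55,0,0,0,0,80],[-1,-0.55,0,0,0,0,80],[-1,-0.55,0,0,0,0,80],[-1,-0.55,0,0,0,0,80]]]' 40 && python3 -m crank '[[[-1,-0.6,0.5,0,0,0,80],[-1,-0.6,0.5,0,0,0,80],[-1,-0.6,0.5,0,0,0,80],[-1,-0.6,0.5,0,0,0,80],[-1,-0.6,0.5,0,0,0,80],[-1,-0.6,0.5,0,0,0,80],[-1,-0.6,0.5,0,0,0,80],[-0.66,-0.4,0.5,0,0,0,80]]]' ; python3 -c "
from h import *
go(455.3,355.2,20,95)"
```

```text
time_s: 0.9
eef_pos: [255.6, 451.9, 201.0]
ee_rot: [-0.0, -0.044, 0.999, -0.0]
force: [-1.0, 0.2, 1.5]
grip_width: 0.935
grip_force: 0.0
time_s: 1.7
eef_pos: [457.0, 353.8, 100.4]
ee_rot: [-0.0, -0.043, 0.999, -0.0]
force: [-0.4, 0.7, 0.8]
grip_width: 0.939
grip_force: 0.0
t 1.70 pos [457.  353.8 100.4] yaw 94.97 tilt x,y -0.02 -0.02 F [-0.4  0.7  0.8] w 80.2 g 0.0
TURN -0.00  SHIFT 0.06 0.06 3.22
```

```bash
python3 -m crank '[[[0.06,0.06,0.8,0,0,0,80],[0,0,0.8,0,0,0,80],[0,0,0.8,0,0,0,80],[0,0,0.7,0,0,0,80],[0,0,0.36,0,0,0,80],[0,0,0.1,0,0,0,80],[0,0,0.1,0,0,0,80],[0,0,0,0,0,0,80]]]'|grep -E "pos|force"; python3 -m crank '[[[0,0,0.1,0,0,0,80],[0,0,0.1,0,0,0,80],[0,0,0,0,0,0,80],[0,0,0,0,0,0,80],[0,0,0,0,0,0,80],[0,0,0,0,0,0,80],[0,0,0,0,0,0,80],[0,0,0,0,0,0,80]]]'; python3 - <<'E'
from h import *
go(455.3,355.2,20,95)
a=capture("top");b=capture("scene")
cv2.imwrite("pics/g1.png",np.hstack([cv2.resize(a[210:310,120:220],(400,400)),cv2.resize(b[310:410,400:500],(400,400))]))
E
```

```text
eef_pos: [454.2, 356.4, 10.2]
force: [0.1, -0.1, -0.2]
grip_force: 0.0
time_s: 3.3
eef_pos: [454.0, 356.2, 4.8]
ee_rot: [0.0, -0.044, 0.999, 0.0]
force: [-0.0, -0.1, 0.5]
grip_width: 0.936
grip_force: 0.0
t 3.30 pos [454.  356.2   4.8] yaw 95.04 tilt x,y 0.00 0.00 F [-0.  -0.1  0.5] w 79.9 g 0.0
TURN 0.00  SHIFT -0.05 -0.05 -0.61
```

View pics/g1.png

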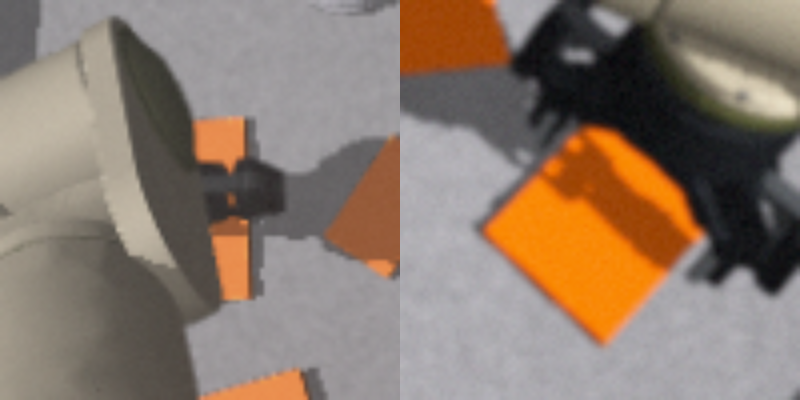

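The gripper straddles the sheet with a finger on each long side, at (555,150) and (710,250) in the right half. Next I lower until the tips touch the table.

```bash
python3 -m crank '[[[0,0,0.1,0,0,0,80],[0,0,0.1,0,0,0,80],[0,0,0.05,0,0,0,80],[0,0,0,0,0,0,80],[0,0,0,0,0,0,80],[0,0,0,0,0,0,80],[0,0,0,0,0,0,60],[0,0,0,0,0,0,60]]]' 40; python3 -m crank '[[[0,0,0,0,0,0,60],[0,0,0,0,0,0,60],[0,0,0,0,0,0,60],[0,0,-0.2,0,0,0,60],[0,0,-0.2,0,0,0,60],[0,0,-0.4,0,0,0,60],[0,0,-0.5,0,0,0,60],[0,0,0,0,0,0,60]]]' ; python3 - <<'E'
from h import *
go(573.2,44.1,140,76.6)
b=capture("scene")
cv2.imwrite("pics/g2.png",cv2.resize(b[290:410,380:520],(700,600)))
E
```

```text
time_s: 4.2
eef_pos: [454.1, 356.2, -0.6]
ee_rot: [0.0, -0.044, 0.999, -0.0]
force: [-3.0, -1.4, 8.4]
grip_width: 0.79
grip_force: 42.4
time_s: 5.0
eef_pos: [455.0, 356.8, 33.3]
ee_rot: [0.002, -0.044, 0.999, 0.001]
force: [0.3, 0.6, -1.9]
grip_width: 0.779
grip_force: 44.9
t 5.00 pos [455.  356.8  33.3] yaw 95.04 tilt x,y 0.19 0.09 F [ 0.3  0.6 -1.9] w 66.5 g 44.9
TURN 2.31  SHIFT -7.50 -11.07 -4.27
```

View pics/g2.png

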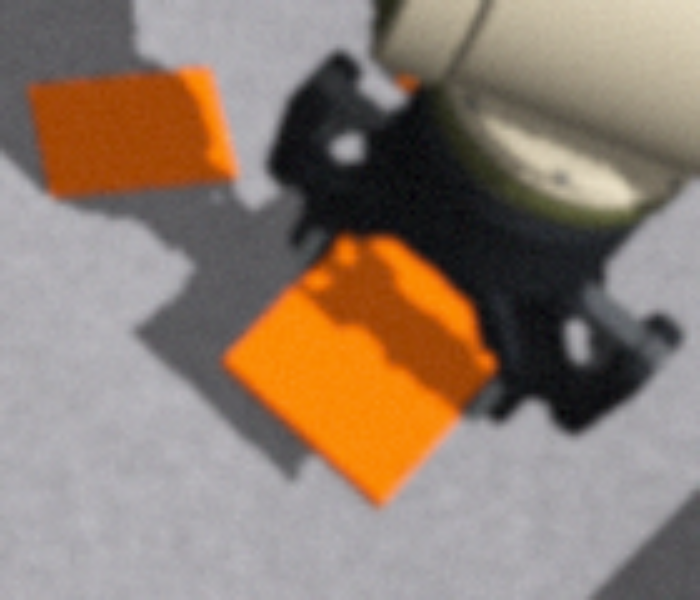

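The sheet hangs level between the fingers at (370,370), with its shadow detached. I carry it over to the bed.

```bash
python3 -m crank '[[[0,0,-1,0,0,0.77,60],[0,0,-1,0,0,0.77,60],[0,0,-1,0,0,0.77,60],[-0.62,-0.92,-1,0,0,0,60],[-0.62,-0.92,0,0,0,0,60],[-0.62,-0.92,0,0,0,0,60],[-0.62,-0.92,0,0,0,0,60],[-0.62,-0.92,0,0,0,0,60]]]'|grep -E "pos|force"; python3 -m crank '[[[-0.62,-0.92,0,0,0,0,60],[-0.62,-0.92,0,0,0,0,60],[-0.62,-0.92,0,0,0,0,60],[-0.62,-0.92,0,0,0,0,60],[-0.62,-0.92,0,0,0,0,60],[-0.62,-0.92,0,0,0,0,60],[-0.62,-0.92,0,0,0,0,60],[0,0,0,0,0,0,60]]]'|grep -E "pos|force" ; python3 - <<'E'
from h import *
go(572,44,30,76.6)
E
```

```text
eef_pos: [502.7, 225.2, 130.8]
force: [0.1, 0.2, -1.4]
grip_force: 45.4
eef_pos: [571.4, 41.8, 130.6]
force: [0.4, 0.3, -1.8]
grip_force: 45.4
t 6.65 pos [571.4  41.8 130.6] yaw 76.37 tilt x,y -0.00 -0.03 F [ 0.4  0.3 -1.8] w 67.3 g 45.4
TURN -0.03  SHIFT -0.00 0.09 4.02
```

```bash
python3 -m crank '[[[0,0.09,0.8,0,0,-0.03,60],[0,0,0.8,0,0,0,60],[0,0,0.8,0,0,0,60],[0,0,0.8,0,0,0,60],[0,0,0.6,0,0,0,60],[0,0,0.2,0,0,0,60],[0,0,0.1,0,0,0,60],[0,0,0,0,0,0,60]]]'|grep -E "pos|force"; python3 -m crank '[[[0,0,0.05,0,0,0,60],[0,0,0.05,0,0,0,60],[0,0,0,0,0,0,60],[0,0,0,0,0,0,60],[0,0,0,0,0,0,60],[0,0,0,0,0,0,60],[0,0,0,0,0,0,60],[0,0,0,0,0,0,60]]]'|grep -E "pos|force" ; python3 - <<'E'
from h import *
go(572,44,30,76.6)
b=capture("scene")
cv2.imwrite("pics/g3.png",cv2.resize(b[210:340,220:380],(738,600)))
E
```

```text
eef_pos: [571.4, 47.0, 28.9]
force: [-1.1, 0.0, -0.7]
grip_force: 45.4
eef_pos: [571.3, 46.7, 26.1]
force: [-0.8, -1.0, -1.7]
grip_force: 45.4
t 8.25 pos [571.3  46.7  26.1] yaw 76.80 tilt x,y 0.00 -0.00 F [-0.8 -1.  -1.7] w 66.8 g 45.4
TURN 0.02  SHIFT -0.05 -0.10 -0.16
```

View pics/g3.png

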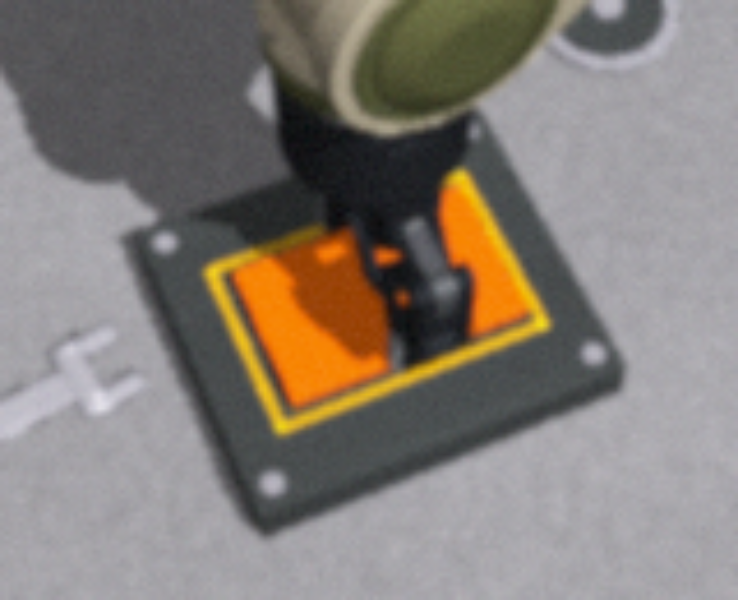

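The sheet hovers inside the outline, square to it, shifted slightly towards the near-base side. I nudge it, set it down and release.

```bash
python3 -m crank '[[[-0.05,-0.1,0.05,0,0,0,60],[0,0,0.04,0,0,0,60],[0,0,0,0,0,0,60],[0,0,0,0,0,0,60],[0,0,0,0,0,0,82],[0,0,0,0,0,0,82],[0,0,0,0,0,0,82],[0,0,-0.1,0,0,0,82]]]'|grep -E "pos|force|width"; python3 -m crank '[[[0,0,-0.2,0,0,0,82],[0,0,-0.5,0,0,0,82],[0,0,-0.8,0,0,0,82],[0,0,-1,0,0,0,82],[0,-1,-0.5,0,0,0,82],[0,-1,0,0,0,0,82],[0,-1,0,0,0,0,82],[0,-1,0,0,0,0,82]]]'|grep -E "pos|force" ; python3 - <<'E'
from h import *
for n in("top","scene"):
    I=capture(n); cv2.imwrite(f"pics/{n}1.png",I)
    for c in blobs(I,(5,150,120),(18,255,255),roi=(240,170,360,310)): print(n,rect(n,c,33))
go(616.5,-259,100,89)
E
```

```text
eef_pos: [571.7, 44.0, 26.0]
force: [0.5, 0.3, 0.2]
grip_width: 0.96
grip_force: 0.0
eef_pos: [549.0, -54.3, 102.5]
force: [0.1, -0.8, -0.3]
grip_force: 0.0
top [576.2  61.6 109.1  31.9 -14.1]
scene [574.8  45.1 113.3  74.3 -13.3]
t 10.00 pos [548.9 -55.7 102.4] yaw 76.64 tilt x,y 0.07 -0.05 F [-0.1 -0.2 -0.1] w 82.1 g 0.0
TURN -1.55  SHIFT -2.84 -8.08 0.10
```

```bash
python3 -m crank '[[[0,-0.8,0,0,0,-0.78,82],[0,-0.8,0,0,0,-0.77,82],[-0.3,-0.8,0,0,0,0,82],[-0.3,-0.8,0,0,0,0,82],[-0.3,-0.8,0,0,0,0,82],[-0.3,-0.8,0,0,0,0,82],[-0.3,-0.8,0,0,0,0,82],[-0.3,-0.8,0,0,0,0,82]]]'|grep -E "pos|force|width"; python3 - <<'E'
from h import *
go(616.5,-259,10,89)
E
```

```text
eef_pos: [586.1, -213.4, 102.1]
force: [0.5, -0.2, 0.2]
grip_width: 0.962
grip_force: 0.0
t 10.80 pos [ 586.1 -213.4  102.1] yaw 89.23 tilt x,y 0.04 -0.01 F [ 0.5 -0.2  0.2] w 82.2 g 0.0
TURN 0.03  SHIFT -1.25 -1.80 3.69
```

```bash
python3 -m crank '[[[-0.6,-0.9,0,0,0,0.03,82],[-0.6,-0.8,0,0,0,0,82],[0,0,0.8,0,0,0,82],[0,0,0.8,0,0,0,82],[0,0,0.4,0,0,0,82],[0,0,0,0,0,0,82],[0,0,0,0,0,0,82],[0,0,0,0,0,0,82]]]'|grep -E "pos|force|width"; python3 - <<'E'
from h import *
go(616.5,-259,10,89)
I=capture("scene");J=capture("top")
cv2.imwrite("pics/g4.png",np.hstack([cv2.resize(I[150:230,160:260],(400,320)),cv2.resize(J[160:240,370:470],(400,320))]))
E
```

```text
eef_pos: [615.3, -256.4, 52.7]
force: [-0.6, 0.4, -0.0]
grip_width: 0.962
grip_force: 0.0
t 11.60 pos [ 615.3 -256.4   52.7] yaw 88.97 tilt x,y 0.10 -0.06 F [-0.6  0.4 -0. ] w 82.1 g 0.0
TURN -0.00  SHIFT -0.05 -0.10 1.71
```

View pics/g4.png

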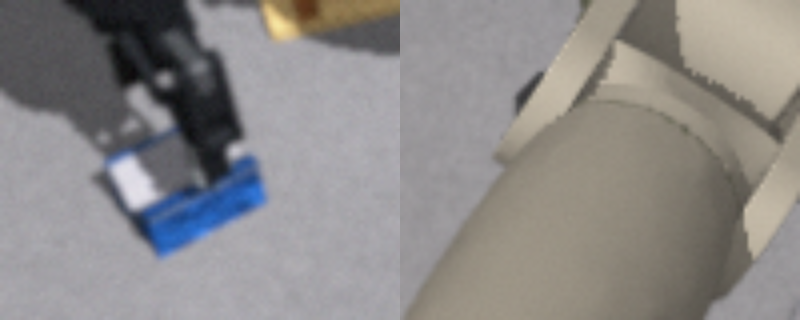

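The gripper is open above the V-block, with the fingers on either side of its width (the block is at (185,200) in the left half). I descend and grip.

```bash
python3 -m crank '[[[-0.05,-0.1,0.4,0,0,0,82],[0,0,0.5,0,0,0,82],[0,0,0.4,0,0,0,82],[0,0,0.3,0,0,0,82],[0,0,0.1,0,0,0,82],[0,0,0,0,0,0,82],[0,0,0,0,0,0,82],[0,0,0,0,0,0,40]]]' 60|grep -E "pos|force|width"; python3 -m crank '[[[0,0,0,0,0,0,40],[0,0,0,0,0,0,40],[0,0,0,0,0,0,40],[0,0,0,0,0,0,40],[0,0,0,0,0,0,40],[0,0,0,0,0,0,40],[0,0,0,0,0,0,40],[0,0,0,0,0,0,40]]]' 60|grep -E "pos|force|width"
python3 - <<'E'
from h import *
go(573.2,44.1,100,76.6)
E
```

```text
eef_pos: [616.2, -258.9, 9.4]
force: [0.1, 0.4, -0.3]
grip_width: 0.813
grip_force: 0.0
eef_pos: [616.2, -258.8, 9.5]
force: [-1.1, 2.4, 4.7]
grip_width: 0.578
grip_force: 64.9
t 13.30 pos [ 616.2 -258.8    9.5] yaw 88.96 tilt x,y 0.05 -0.02 F [-1.1  2.4  4.7] w 49.3 g 64.9
TURN 1.55  SHIFT 4.48 11.39 -3.62
```

```bash
python3 -m crank '[[[0,0,-0.6,0,0,0,40],[0,0,-1,0,0,0,40],[0,0,-1,0,0,0.78,40],[0,0,-1,0,0,0.77,40],[0.37,0.95,0,0,0,0,40],[0.37,0.95,0,0,0,0,40],[0.37,0.95,0,0,0,0,40],[0.37,0.95,0,0,0,0,40]]]' |grep -E "pos|force|width"; python3 -m crank '[[[0.37,0.95,0,0,0,0,40],[0.37,0.95,0,0,0,0,40],[0.37,0.95,0,0,0,0,40],[0.37,0.95,0,0,0,0,40],[0.37,0.95,0,0,0,0,40],[0.37,0.95,0,0,0,0,40],[0.37,0.95,0,0,0,0,40],[0.41,0.94,0,0,0,0,40]]]' |grep -E "pos|force|width"
python3 -m crank '[[[0,0,0.5,0,0,0,40],[0,0,0.5,0,0,0,40],[0,0,0.3,0,0,0,40],[0,0,0,0,0,0,40],[0,0,0,0,0,0,40],[0,0,0,0,0,0,40],[0,0,0,0,0,0,40],[0,0,0,0,0,0,40]]]' |grep -E "pos|force|width"
python3 - <<'E'
from h import *
for n in("scene",):
    I=capture(n); cv2.imwrite(f"pics/{n}2.png",I)
    for c in blobs(I,(5,150,120),(18,255,255),roi=(240,170,360,310)): print(n,rect(n,c,33))
    for c in blobs(I,(100,120,60),(125,255,255),roi=(200,150,380,330)): print(n,cen(c),rect(n,c,80))
go(573.2,44.1,43,76.6)
E
```

```text
eef_pos: [601.3, -156.8, 98.7]
force: [0.2, -0.2, -5.1]
grip_width: 0.575
grip_force: 63.8
eef_pos: [572.6, 45.1, 98.9]
force: [1.0, -0.1, -5.4]
grip_width: 0.575
grip_force: 63.8
eef_pos: [573.3, 44.1, 66.6]
force: [0.6, -0.5, -5.8]
grip_width: 0.578
grip_force: 63.7
scene [574.7  44.7 113.4  75.2 -13.3]
scene [292.55901426718543, 273.47341115434494] [602.6  60.9  29.   23.8 -16.8]
t 15.75 pos [573.3  44.2  66.5] yaw 76.56 tilt x,y 0.02 -0.00 F [ 0.2 -0.5 -6. ] w 49.0 g 63.7
TURN -0.01  SHIFT 0.00 -0.00 0.94
```

```bash
python3 -m crank '[[[0,0,0.4,0,0,0,40],[0,0,0.3,0,0,0,40],[0,0,0.14,0,0,0,40],[0,0,0.06,0,0,0,40],[0,0,0.04,0,0,0,40],[0,0,0.02,0,0,0,40],[0,0,0,0,0,0,40],[0,0,0,0,0,0,40]]]' |grep -E "pos|force|width"; python3 -m crank '[[[0,0,0.02,0,0,0,40],[0,0,0.02,0,0,0,40],[0,0,0,0,0,0,40],[0,0,0,0,0,0,40],[0,0,0,0,0,0,84],[0,0,0,0,0,0,84],[0,0,0,0,0,0,84],[0,0,0,0,0,0,84]]]' |grep -E "pos|force|width"
python3 -m crank '[[[0,0,-0.3,0,0,0,84],[0,0,-0.6,0,0,0,84],[0,0,-1,0,0,0,84],[0,0,-1,0,0,0,84],[0,-1,0,0,0,0,84],[0,-1,0,0,0,0,84],[0,-1,0,0,0,0,84],[0,-1,0,0,0,0,84]]]' |grep -E "pos|force|width"
python3 - <<'E'
from h import *
I=capture("scene");cv2.imwrite("pics/g5.png",cv2.resize(I[210:340,220:380],(738,600)))
for c in blobs(I,(5,150,120),(18,255,255),roi=(240,170,360,310)): print(rect("scene",c,33))
go(441.8,-351,100,71.7)
E
```

```text
eef_pos: [573.3, 44.2, 42.5]
force: [0.1, 1.1, -3.7]
grip_width: 0.577
grip_force: 63.9
eef_pos: [573.3, 44.2, 41.3]
force: [-0.1, 1.2, -0.7]
grip_width: 0.981
grip_force: 0.0
eef_pos: [549.8, -54.0, 114.4]
force: [0.9, -0.0, 0.2]
grip_width: 0.982
grip_force: 0.0
[575.1  44.7 113.5  75.2 -13.1]
t 18.20 pos [549.3 -57.1 114.4] yaw 76.44 tilt x,y 0.02 -0.08 F [ 0.2 -2.9 -0.3] w 83.8 g 0.0
TURN 0.59  SHIFT 0.39 -12.51 0.58
```

View pics/g5.png

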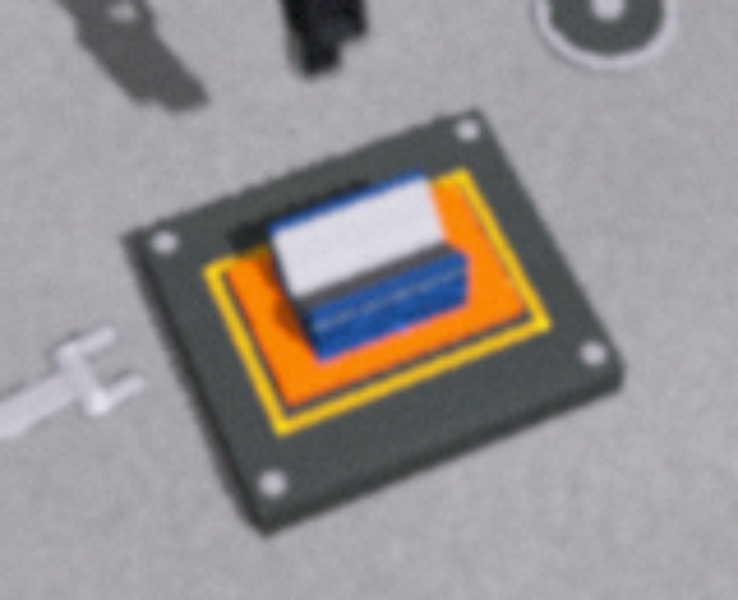

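The V-block stands V upwards in the middle of the sheet, square to it (block at (370,260), yellow outline all round). Next is the shell.

```bash
python3 -m crank '[[[0,-0.9,0,0,0,0.59,84],[0,-1,0,0,0,0,84],[0,-1,0,0,0,0,84],[0,-1,0,0,0,0,84],[0,-1,0,0,0,0,84],[0,-1,0,0,0,0,84],[0,-1,0,0,0,0,84],[0,-1,0,0,0,0,84]]]' |grep -E "pos|force|width"; python3 -m crank '[[[0.1,-0.9,0,0,0,0,84],[0.1,-0.9,0,0,0,0,84],[0.1,-0.9,0.2,0,0,0,84],[0,-0.9,0.2,0,0,0,84],[0,-0.7,0.2,0,0,0,84],[0,0,0,0,0,0,84],[0,0,0,0,0,0,84],[0,0,0,0,0,0,84]]]' |grep -E "pos|force|width"
python3 - <<'E'
from h import *
np.set_printoptions(suppress=True,precision=1)
s=np.array([[272,228],[425,172],[467,258],[315,325]])/4.6125+[220,210]
P=plane("scene",s,71); print(P, P.mean(0))
go(441.8,-351,32,71.7)
E
```

```text
eef_pos: [489.9, -242.2, 114.4]
force: [-0.3, -0.1, 0.1]
grip_width: 0.983
grip_force: 0.0
eef_pos: [449.9, -340.3, 99.1]
force: [0.1, 0.0, -0.0]
grip_width: 0.982
grip_force: 0.0
[[603.5  14.3  71. ]
 [535.4  31.1  71. ]
 [547.8  75.9  71. ]
 [616.5  63.1  71. ]] [575.8  46.1  71. ]
t 19.80 pos [ 449.9 -340.3   99.1] yaw 71.88 tilt x,y 0.01 0.00 F [ 0.1  0.  -0. ] w 83.9 g 0.0
TURN 0.02  SHIFT 0.17 -0.51 2.68
```

```bash
python3 -m crank '[[[0.17,-0.51,0.2,0,0,0.02,84],[0,0,0.6,0,0,0,84],[0,0,0.7,0,0,0,84],[0,0,0.6,0,0,0,84],[0,0,0.4,0,0,0,84],[0,0,0.18,0,0,0,84],[0,0,0,0,0,0,84],[0,0,0,0,0,0,84]]]' |grep -E "pos|force|width"; python3 -m crank '[[[0,0,0,0,0,0,40],[0,0,0,0,0,0,40],[0,0,0,0,0,0,40],[0,0,0,0,0,0,40],[0,0,0,0,0,0,40],[0,0,0,0,0,0,40],[0,0,0,0,0,0,40],[0,0,0,0,0,0,40]]]' 40|grep -E "pos|force|width"
python3 - <<'E'
from h import *
go(574,44.8,150,76.6)
E
```

```text
eef_pos: [441.7, -352.1, 32.4]
force: [0.6, 0.3, 0.7]
grip_width: 0.986
grip_force: 0.0
eef_pos: [442.4, -349.4, 32.7]
force: [3.7, 15.0, 12.0]
grip_width: 0.545
grip_force: 40.7
t 21.40 pos [ 442.4 -349.4   32.7] yaw 71.65 tilt x,y 0.06 0.24 F [ 3.7 15.  12. ] w 46.5 g 40.7
TURN -0.62  SHIFT -1.47 16.56 -4.69
```

```bash
python3 -m crank '[[[0,0,-0.5,0,0,0,40],[0,0,-1,0,0,0,40],[0,0,-1,0,0,-0.31,40],[0,0,-1,0,0,-0.31,40],[-0.1,0.9,-0.5,0,0,0,40],[-0.1,1,0,0,0,0,40],[-0.1,1,0,0,0,0,40],[-0.1,1,0,0,0,0,40]]]' |grep -E "pos|force|width"; python3 -m crank '[[[-0.1,1,0,0,0,0,40],[-0.1,1,0,0,0,0,40],[-0.1,1,0,0,0,0,40],[-0.1,1,0,0,0,0,40],[-0.1,1,0,0,0,0,40],[-0.1,1,0,0,0,0,40],[-0.1,1,0,0,0,0,40],[-0.1,1,0,0,0,0,40]]]' |grep -E "pos|force|width"
python3 -m crank '[[[-0.1,1,0,0,0,0,40],[-0.1,1,0,0,0,0,40],[-0.1,1,0,0,0,0,40],[0,0.8,0,0,0,0,40],[0,0,0,0,0,0,40],[0,0,0,0,0,0,40],[0,0,0,0,0,0,40],[0,0,0,0,0,0,40]]]' |grep -E "pos|force|width"
python3 - <<'E'
from h import *
go(574,44.8,100,76.6)
cv2.imwrite("pics/scene6.png",capture("scene"));cv2.imwrite("pics/top6.png",capture("top"))
E
```

```text
eef_pos: [473.8, -258.4, 132.0]
force: [0.4, -0.4, -2.4]
grip_width: 0.543
grip_force: 42.7
eef_pos: [539.6, -68.4, 132.0]
force: [-0.0, 0.2, -2.7]
grip_width: 0.545
grip_force: 42.7
eef_pos: [568.6, 20.6, 131.8]
force: [-0.7, 0.0, -2.7]
grip_width: 0.545
grip_force: 42.7
t 23.80 pos [568.6  20.6 131.8] yaw 76.58 tilt x,y -0.01 -0.01 F [-0.7  0.  -2.7] w 46.5 g 42.7
TURN -0.00  SHIFT 0.01 0.99 1.27
```

```bash
python3 -m crank '[[[0.01,0.6,0,0,0,0,40],[0,0.39,0.4,0,0,0,40],[0,0,0.6,0,0,0,40],[0,0,0.5,0,0,0,40],[0,0,0.25,0,0,0,40],[0,0,0,0,0,0,40],[0,0,0,0,0,0,40],[0,0,0,0,0,0,40]]]' |grep -E "pos|force|width"; python3 -m crank '[[[0,0,0.1,0,0,0,40],[0,0,0.1,0,0,0,40],[0,0,0.1,0,0,0,40],[0,0,0.06,0,0,0,40],[0,0,0,0,0,0,40],[0,0,0,0,0,0,40],[0,0,0,0,0,0,40],[0,0,0,0,0,0,40]]]' |grep -E "pos|force|width"
python3 - <<'E'
from h import *
go(574,44.8,76,76.6)
I=capture("scene");cv2.imwrite("pics/g6.png",cv2.resize(I[200:330,220:380],(738,600)))
E
```

```text
eef_pos: [574.5, 45.4, 88.7]
force: [-0.1, -0.0, -3.5]
grip_width: 0.544
grip_force: 42.7
eef_pos: [574.2, 45.5, 79.1]
force: [0.5, -0.0, -3.7]
grip_width: 0.548
grip_force: 42.7
t 25.50 pos [574.2  45.5  79.1] yaw 76.64 tilt x,y 0.01 -0.00 F [ 0.5 -0.  -3.7] w 46.8 g 42.7
TURN 0.00  SHIFT 0.00 -0.03 0.13
```

View pics/g6.png

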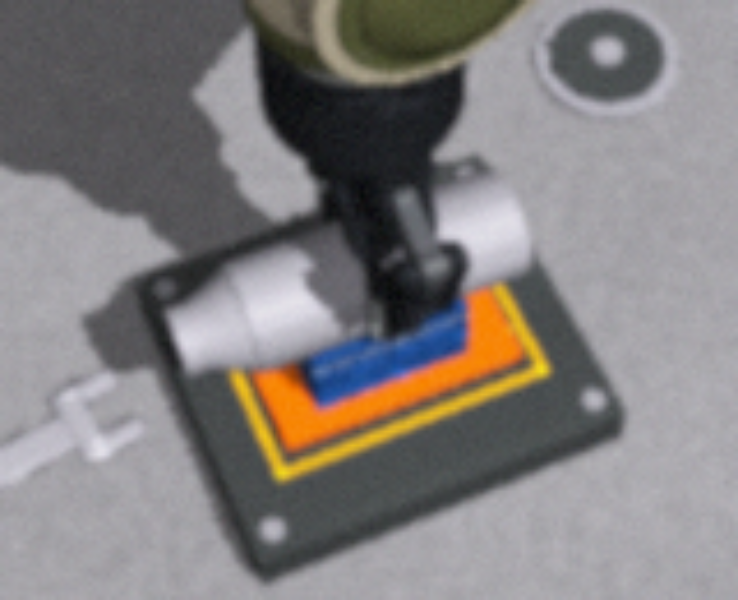

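The shell is aligned over the V, with its barrel centred on the block and the neck at the left (185,340); the fingertips sit just above the block. I lower in small steps and watch the force.

```bash
python3 -m crank '[[[0,0,0.03,0,0,0,40],[0,0,0.03,0,0,0,40],[0,0,0.02,0,0,0,40],[0,0,0,0,0,0,40],[0,0,0,0,0,0,40],[0,0,0,0,0,0,40],[0,0,0,0,0,0,40],[0,0,0,0,0,0,40]]]' |grep -E "pos|force|width"; python3 -m crank '[[[0,0,0.02,0,0,0,40],[0,0,0.02,0,0,0,40],[0,0,0,0,0,0,40],[0,0,0,0,0,0,40],[0,0,0,0,0,0,40],[0,0,0,0,0,0,40],[0,0,0,0,0,0,40],[0,0,0,0,0,0,40]]]' |grep -E "pos|force|width"
```

```text
eef_pos: [574.4, 45.1, 77.9]
force: [-1.8, -2.6, 5.8]
grip_width: 0.547
grip_force: 43.7
eef_pos: [574.7, 44.8, 77.5]
force: [-3.8, -3.6, 9.9]
grip_width: 0.543
grip_force: 44.1
```

```bash
python3 -m crank '[[[0,0,-0.02,0,0,0,40],[0,0,0,0,0,0,40],[0,0,0,0,0,0,60],[0,0,0,0,0,0,84],[0,0,0,0,0,0,84],[0,0,0,0,0,0,84],[0,0,0,0,0,0,84],[0,0,-0.2,0,0,0,84]]]' |grep -E "pos|force|width"; python3 -m crank '[[[0,0,-0.5,0,0,0,84],[0,0,-0.8,0,0,0,84],[0,0,-0.8,0,0,0,84],[0,0,-0.5,0,0,0,40],[0,0,0,0,0,0,0],[0,0,0,0,0,0,0],[0,0,0,0,0,0,0],[0,0,0,0,0,0,0]]]' |grep -E "pos|force|width"
python3 - <<'E'
from h import *
np.set_printoptions(suppress=True,precision=1)
go(574.2,45,115,76.6)
I=capture("scene");cv2.imwrite("pics/scene7.png",I)
for c in blobs(I,(5,150,120),(18,255,255),roi=(240,170,360,310)): print(rect("scene",c,33))
E
```

```text
eef_pos: [573.8, 45.6, 81.1]
force: [-0.3, -0.1, 0.3]
grip_width: 0.988
grip_force: 0.0
eef_pos: [573.8, 45.5, 145.7]
force: [0.3, 0.1, -0.3]
grip_width: 0.126
grip_force: 0.0
t 28.75 pos [573.8  45.5 145.7] yaw 76.63 tilt x,y -0.09 0.01 F [ 0.3  0.1 -0.3] w 10.7 g 0.0
TURN 0.00  SHIFT -0.02 -0.02 1.23
[578.9  61.8 112.9  40.3 -13.6]
```

```bash
python3 -m crank '[[[0,0,0.4,0,0,0,0],[0,0,0.4,0,0,0,0],[0,0,0.2,0,0,0,0],[0,0,0,0,0,0,0],[0,0,0,0,0,0,0],[0,0,0.05,0,0,0,0],[0,0,0.05,0,0,0,0],[0,0,0.05,0,0,0,0]]]' |grep -E "pos|force|width"; python3 -m crank '[[[0,0,0.05,0,0,0,0],[0,0,0.05,0,0,0,0],[0,0,0.05,0,0,0,0],[0,0,0,0,0,0,0],[0,0,0,0,0,0,0],[0,0,0,0,0,0,0],[0,0,0,0,0,0,0],[0,0,0,0,0,0,0]]]' |grep -E "pos|force|width"
```

```text
eef_pos: [574.2, 45.5, 117.9]
force: [0.6, -0.3, -0.8]
grip_width: 0.001
grip_force: 0.0
eef_pos: [574.2, 45.5, 114.1]
force: [0.4, -0.6, -0.0]
grip_width: 0.004
grip_force: 0.0
```

```bash
python3 -m crank '[[[0,0,0.04,0,0,0,0],[0,0,0.04,0,0,0,0],[0,0,0.04,0,0,0,0],[0,0,0.04,0,0,0,0],[0,0,0,0,0,0,0],[0,0,0,0,0,0,0],[0,0,0,0,0,0,0],[0,0,0,0,0,0,0]]]' |grep -E "pos|force|width"; python3 -m crank '[[[0,0,0.03,0,0,0,0],[0,0,0.03,0,0,0,0],[0,0,0,0,0,0,0],[0,0,0,0,0,0,0],[0,0,0,0,0,0,0],[0,0,0,0,0,0,0],[0,0,0,0,0,0,0],[0,0,0,0,0,0,0]]]' |grep -E "pos|force|width"
```

```text
eef_pos: [574.2, 45.5, 110.1]
force: [-0.6, 0.8, 0.4]
grip_width: 0.001
grip_force: 0.0
eef_pos: [574.3, 45.5, 108.9]
force: [-1.1, 0.0, 5.5]
grip_width: -0.001
grip_force: 2.7
```

Contact is at 109 mm, which matches the top of a fully seated shell (25+8+52+24). I increase the push to about 20 N.

```bash
python3 -m crank '[[[0,0,0.02,0,0,0,0],[0,0,0.02,0,0,0,0],[0,0,0.02,0,0,0,0],[0,0,0,0,0,0,0],[0,0,0,0,0,0,0],[0,0,0,0,0,0,0],[0,0,0,0,0,0,0],[0,0,0,0,0,0,0]]]' |grep -E "pos|force|width"; python3 -c "
from h import *
go(574.2,45,109,76.6)"
```

```text
eef_pos: [574.4, 45.5, 108.8]
force: [-6.4, 0.5, 16.3]
grip_width: -0.001
grip_force: 8.1
t 32.80 pos [574.4  45.5 108.8] yaw 76.65 tilt x,y 0.07 -0.02 F [-6.4  0.5 16.3] w -0.1 g 8.1
TURN 0.01  SHIFT 0.00 -0.02 -0.01
```

```bash
python3 -m crank '[[[0.02,0,0.01,0,0,0,0],[0,0,0.01,0,0,0,0],[0,0,0,0,0,0,0],[0,0,0,0,0,0,0],[0,0,0,0,0,0,0],[0,0,0,0,0,0,0],[0,0,0,0,0,0,0],[0,0,0,0,0,0,0]]]' |grep -E "pos|force|width"; python3 - <<'E'
from h import *
I=capture("scene");J=capture("top");cv2.imwrite("pics/scene8.png",I)
for c in blobs(I,(5,150,120),(18,255,255),roi=(240,170,360,310)): print(rect("scene",c,33))
for c in blobs(I,(19,90,90),(32,255,255),roi=(240,170,350,330)): print("yel",rect("scene",c,25))
A=cv2.imread("pics/scene6.png");B=cv2.imread("pics/g5.png")
m=lambda X:[np.round(cen(c),1).tolist()+[cv2.contourArea(c)] for c in blobs(X,(100,120,60),(125,255,255),20,(240,200,360,310))]
print(m(A),m(I)); go(574.2,45,109,76.6)
E
```

```text
eef_pos: [574.3, 45.5, 108.7]
force: [-5.7, -0.0, 18.6]
grip_width: 0.001
grip_force: 9.1
[578.9  62.3 113.3  40.2 -14. ]
yel [577.7  61.1 130.6  58.2 -13.5]
yel [ 385.2 -152.9   87.2   41.2   -4.9]
[[303.1, 275.8, 327.0], [292.2, 253.5, 38.0]] [[303.2, 276.0, 311.5]]
t 33.70 pos [574.3  45.5 108.7] yaw 76.65 tilt x,y 0.15 -0.04 F [-5.2 -0.6 18.5] w 0.2 g 9.1
TURN 0.01  SHIFT 0.00 -0.02 -0.01
```

```bash
python3 -c "
from rig import *
print(finish_job())"
```

```text
the job is handed in; nothing more can be done
None
```

The job is handed in: the sheet is inside the outline, the V-block stands on its middle, and the shell sits in the V with the closed fingers pressing it from above at about 18.5 N, clear of the block. The verdict was not shown, and I inferred the seating from the 109 mm contact height.

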